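# Pulse the make-up brush washer with its bayonet lid

## Robot

A 6-joint arm with a two-finger parallel gripper is mounted at the origin on the work surface. World frame = base frame: x ahead of the robot, y to its left, z up, the work surface at z = 0. Lengths are in m, angles in rad, forces in N, time in s.
With the tool pointing down it reaches from about 0.4 to 0.825 m from the base axis. Payload 7 kg.
Tool frame: the origin (TCP) lies midway between the tips of the shut fingers; the grasp point (between the pads) lies bot.grip_point_offset behind it (bot.grip_point_offset is the distance from the TCP to the grasp point, in m); y points along the fingers, x is the direction in which the jaws open and shut, and the axes are right-handed (so a half turn about y gives the same grasp; the last joint's range is limited). The gripper opens to 85 mm and grips with 20 to 120 N. Pads are 22 mm wide; open, the fingers measure 114 mm over their backs; the gripper's body (76 mm by 85 mm) begins 54 mm behind the grasp point. The pads swing forward as they close: fully open they stand 13 mm farther back than shut.
Start: joints at [1.569, 0.359, 0.012, 0, -1.224, -0.288], TCP at [0.193, 0.647, 0.231] pointing down, gripper open.
Joint ranges: [-3.07, 3.07], [-1.43, 2.12], [-1.02, 1.25], [-3.03, 1.67], [-3.05, -0], [-3.03, 3.03]. Speed limits (rad/s): [2.39, 2.39, 3.01, 3.14, 3.14, 3.14].

## Interface

Orientations are given as a unit quaternion [w, x, y, z].
In Python, from plant import telemetry, grab_frame, bot gives the robot as it stands. The module is installed in compiled form; this text tells all that it offers.
- The arm moves only by the tool arm_command, never from a script. Its argument "series" is a list of rows, each a list of 3 entries, a list of its own where there are three numbers: the shift along the tool's x, y, z in units of 40 mm (1.0 is 40 mm), then the turn, a rotation vector about the tool's x, y, z in units of 6 degrees (1.0 is 6 degrees), then the finger opening in mm, from 0 to 85.4. A call has 1 to 12 rows; each row shifts and turns the pose as measured when the row begins, along the tool's axes as they then stand; what a row does not reach is not made up. A row lasts 1/10 s, in which the tool goes at most 50 mm and 8.59 degrees, less where a joint would pass 70% of its speed; a pose out of reach is approached as far as the arm can. A call is refused whole if a number of a shift passes 1 or a number of a turn 1, either way. A call with a gripper value outside its range is refused whole. The fingers move at their own pace and stop on an object; "grip_force" is the grip in N (left out, the last holds). Time passes only in rows, so rows that do not move let the fingers close. It gives the time, the measured TCP pose, the force and the opening at its end, in the units of the state.
- telemetry.read_state(): the state, without advancing time (a new reading comes with each control period).
- grab_frame(name): name is "scene" or "top" or "wrist"; returns a dict with "pixels" (384x512x3 uint8, blue, green, red), "depth" (384x512 float32, m along the optical axis (not along the pixel's ray), 0 where there is no reading), "fx", "fy", "cx", "cy" (pixels), "eye" and "orientation" of the camera in the world. Camera axes: x right, y down, z forward; pixel columns grow to the right and rows downward; lengths in m; the calibration is good to about 2 mm. A picture is of the moment at which its call begins.
- bot.hand_in(): hands the job in, once; it reports no verdict.
The state is a dict: "clock": time; "q": joint angles; "qvel": joint speeds; "effort": joint torques, N m; "ee_pos": TCP position; "tool_rot": TCP orientation; "wrist_force": force on the tool from outside, world axes, zero at the start; "moment": the same for the moment, N m; "grip_width": finger opening in m.
Only numpy, scipy, OpenCV 4.12 (cv2) and the standard library are available. Lean on these libraries where they do the work, as an engineer would, in place of code of your own. Each camera call takes 0.05 s, during which the arm holds its last target.

## Task

Give the make-up brushes a short pulse in the washer: first turn the washer's soap-pod turret clockwise (seen from above) by exactly one click, then fit the loose bayonet lid fully down into the collar of the glass tank. Twist the lid clockwise about halfway towards its lock click, without letting it click, and finish right there, still gripping the lid's handle and holding it twisted against its return spring. Leave the other things on the vanity where they are.

Things in the scene. Friction and masses are not known exactly. Their poses are not given: they have to be found in the camera images.
- washer: Brush washer, fixed to the vanity: white plinth 125 x 285 x 30 mm. Origin: centre of its underside; y runs along its length, z up. At its +y end stands the soap-pod turret (axis 75 mm from the origin), at its -y end a glass tank with the bayonet collar (axis 75 mm from the origin).
- turret_grip (a point): Turret: white disc 84 mm across, top 70 mm above the vanity, six pods 4 mm high around its rim; across its middle an upright aluminium bar 46 long x 14 thick x 40 mm high. This point is on the turning axis (vertical), in the bar, 27 mm above the disc, 13 mm below the bar's top: a good grasp height. x along the bar, y across it (pinch along y), z up; turns with the turret.
- turret (a joint): Turret angle in rad, growing clockwise from above. It has three spring detents, at 0, 1.05 and 2.09; it starts in the one at 0 and the next is 1.05. Between detents it resists with up to about 0.15 N m, then falls into the nearer one.
- collar (a point): Centre of the top face of the bayonet collar, a level white ring 88 mm across on the glass tank, 81 mm above the vanity. Plate 6 mm thick with a keyhole: round hole 35 mm across plus two opposite slots 16 mm wide reaching 28 mm out from the centre along +x and -x of this point. y points along the plinth to the turret, z up. Fixed to the washer.
- ring_lock (a joint): Angle in rad of the steel drive ring under the collar, turned by the lid's lugs (about 0.1 rad of play); grows clockwise from above. 0: lugs under the slots, lid goes in and out. It is driven back to 0 with up to 0.15 N m, about 0.14 N m at halfway. Past about 1.05 it clicks over into the lock at 1.4. Halfway is about 0.65 to 0.7.
- lid_grip (a point): Grip point of the loose bayonet lid (about 90 g, 61 mm high in all), which starts standing handle up. Grey disc 72 mm across, 6 mm thick, with an upright handle bar 46 long x 14 thick x 37 mm high. The point is on the lid's axis, in the bar, 24 mm above the disc's top, 13 mm below the bar's top. x along the bar, y across it (pinch along y), z up. Fully fitted it is 30 mm above point collar.
- lid_foot (a point): Centre of the foot of the lid's plug, 48 mm below lid_grip, same axes. The plug under the disc is 30 mm across and 18 mm high; at its foot two opposite lugs, together a bar 50 mm tip to tip, 10 mm wide, 7 mm high, along x, parallel to the handle. It goes down through the collar's slots either way round (half a turn apart).
- compact: Bystander: rose-gold round compact, 72 mm across, 16 mm thick. Origin at the centre of its underside.
- curler: Bystander: stainless eyelash curler lying flat, about 130 x 90 x 10 mm. Origin at the centre of its underside.
- cream_jar: Bystander: low frosted-glass cream jar, 64 mm across, 46 mm high. Origin at the centre of its underside.
- polish: Bystander: nail-polish bottle, 28 mm across, 70 mm high. Origin at the centre of its underside.
- perfume: Bystander: glass perfume bottle, 30 x 55 mm, 84 mm high. Origin at the centre of its underside.
- organizer_door (a joint): Bystander: swing door of the clear acrylic organizer (100 x 150 mm, 130 mm high, fixed) over three lipsticks; rad, 0 closed.
Mind the look-alikes: they are no part of the job. What is shaped like the part that bears lid_grip but purple is not meant.

How it is judged:
By the outcome, as a careful person would: the job done as asked, in the order asked, and still so for the second after the job is handed in, while the arm keeps its last pose, push and grip.
It also fails if it takes over 58 s, if anything falls off the work surface, if the arm or the gripper's body presses on something with over 40 N, if the wrist force passes 120 N, or if a joint passes its speed limit or range.

## Working session

There is one attempt and no reset: what is moved stays moved. The work goes in short steps, Python scripts to look and compute and a tool call to move; the robot and the scene stay as the last step left them, time stands still between calls to the robot, and variables do not carry over. Pictures are saved under pics/ and viewed, and the job is handed in when it is done.

Besides the shell and the picture viewer there is one more tool, called after "Request:" by a JSON object that holds its "op" and its "data". arm_command: Moves the arm, as the interface text tells. Its arguments: {"type":"object","properties":{"series":{"type":"array"},"grip_force":{"type":"number"}},"required":["series"]}

```bash
mkdir -p pics; cat > h.py <<'E'
import numpy as np, cv2, pickle
from scipy.spatial.transform import Rotation as R
def rot(q): return R.from_quat([q[1],q[2],q[3],q[0]]).as_matrix()
def grab(n):
    from plant import grab_frame
    f=grab_frame(n); pickle.dump(f,open(f'{n}.pkl','wb')); return f
def load(n): return pickle.load(open(f'{n}.pkl','rb'))
def cast(f,u,v,z):
    M=rot(f['orientation']); d=M@np.array([(u-f['cx'])/f['fx'],(v-f['cy'])/f['fy'],1.]); e=np.array(f['eye'])
    return e+d*(z-e[2])/d[2]
def cloud(f):
    D=f['depth']; v,u=np.mgrid[:D.shape[0],:D.shape[1]]
    P=np.stack([(u-f['cx'])/f['fx']*D,(v-f['cy'])/f['fy']*D,D],-1)
    P=P@rot(f['orientation']).T+np.array(f['eye']); P[D==0]=np.nan; return P
def proj(f,p):
    c=rot(f['orientation']).T@(np.array(p)-np.array(f['eye'])); return f['fx']*c[0]/c[2]+f['cx'],f['fy']*c[1]/c[2]+f['cy']
E
python3 - <<'E'
from h import *
from plant import telemetry,bot
for n in ['scene','top','wrist']:
    f=grab(n); cv2.imwrite(f'pics/{n}0.png',f['pixels']); print(n,f['eye'],f['orientation'],f['fx'],f['cx'],f['cy'])
print(telemetry.read_state()); print(bot.grip_point_offset)
E
```

```text
scene [ 1.18412708 -0.73994477  1.15298424] [-0.31426198  0.86832677  0.35829097 -0.13738854] 417.73171347191476 255.731850120345 191.2958015925093
top [ 0.36071232 -0.10733609  1.63027232] [-0.04559191  0.70775541 -0.70306772  0.05195608] 455.33628124999325 259.2016108127642 191.85212967207997
wrist [0.26791397 0.62311262 0.37417425] [-0.09284922 -0.59052943  0.79217385  0.12294146] 285.2361238021285 252.24868896049355 195.47727836184453
{'clock': 0.15, 'q': array([ 1.56909095e+00,  3.59237854e-01,  1.12873314e-02, -2.38454382e-04,
       -1.22410198e+00, -2.88118529e-01]), 'qvel': array([-0.00129615, -0.00128146,  0.0024588 ,  0.00216536, -0.0012723 ,
        0.00118274]), 'effort': array([-3.12000166e-04, -5.83879280e+01,  2.93650138e+01,  6.94075584e+00,
       -4.33560926e-03, -4.72797097e-06]), 'ee_pos': array([0.19281909, 0.64650467, 0.23057964]), 'tool_rot': array([-0.42220408,  0.42286305, -0.56667083,  0.56728716]), 'wrist_force': array([-0.40293659, -0.03703065,  0.11191425]), 'moment': array([-0.01383992, -0.01356351, -0.05988857]), 'grip_width': 0.08542120218991214}
0.0187
```

View pics/scene0.png

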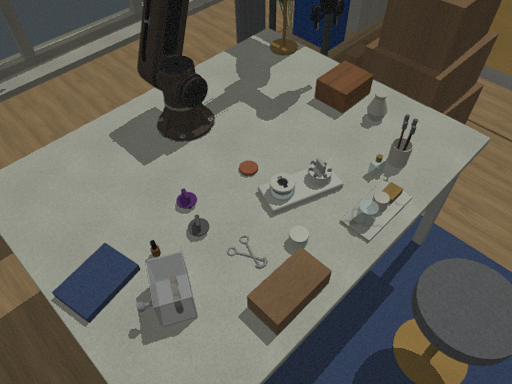

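View pics/top0.png

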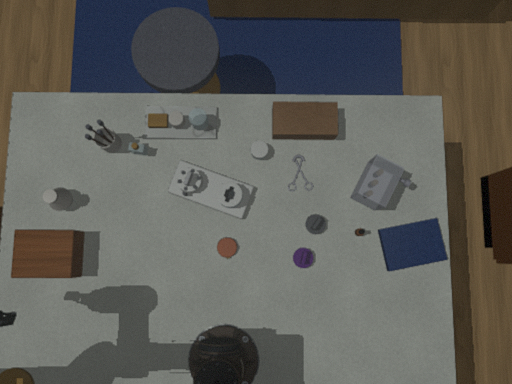

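View pics/wrist0.png

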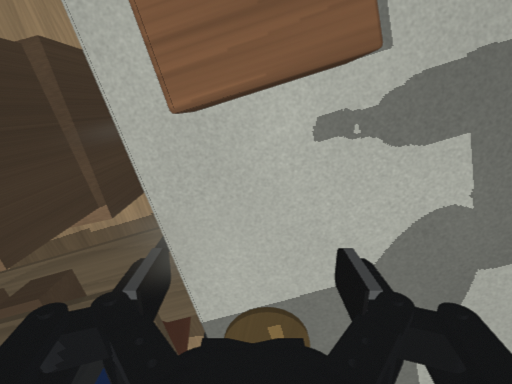

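```bash
python3 - <<'E'
from h import *
f=load('top'); im=f['pixels']
a=cv2.resize(im[150:230,155:275],None,fx=5,fy=5,interpolation=cv2.INTER_CUBIC)
b=cv2.resize(im[200:280,280:340],None,fx=5,fy=5,interpolation=cv2.INTER_CUBIC)
g=load('scene')['pixels']
c=cv2.resize(g[145:220,250:350],None,fx=6,fy=6,interpolation=cv2.INTER_CUBIC)
d=cv2.resize(g[180:245,165:220],None,fx=6,fy=6,interpolation=cv2.INTER_CUBIC)
def pad(l):
    H=max(x.shape[0] for x in l); return np.hstack([cv2.copyMakeBorder(x,0,H-x.shape[0],0,5,cv2.BORDER_CONSTANT) for x in l])
p=pad([a,b]);print(p.shape);cv2.imwrite('pics/c1.png',p[:, :800] if p.shape[1]<=800 else cv2.resize(p,(800,int(p.shape[0]*800/p.shape[1]))))
p=pad([c,d]);cv2.imwrite('pics/c2.png',cv2.resize(p,(800,int(p.shape[0]*800/p.shape[1]))))
P=cloud(f)
for n,(u,v) in dict(turret=(186,180),collar=(232,194),lid=(315,223),purple=(303,258)).items():
    w=P[v-3:v+4,u-3:u+4].reshape(-1,3); print(n,np.nanmedian(w,0),np.nanmax(w[:,2]),cast(f,u,v,0.08))
E
```

```text
(400, 910, 3)
turret [0.61206858 0.12708815 0.1073903 ] 0.1168066160015 [0.6155472  0.13173561 0.08      ]
collar [ 0.57062075 -0.02611741  0.05825703] 0.08677737357185866 [ 0.56804341 -0.02732511  0.08      ]
lid [ 0.47179784 -0.31488654  0.06054091] 0.07081020979003738 [ 0.4703557  -0.31154288  0.08      ]
purple [ 0.35189688 -0.27158896  0.05921788] 0.06890440096207007 [ 0.35202394 -0.26973903  0.08      ]
```

View pics/c1.png

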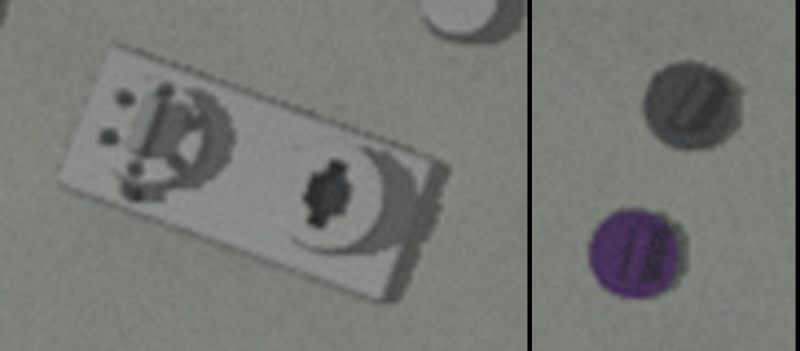

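View pics/c2.png

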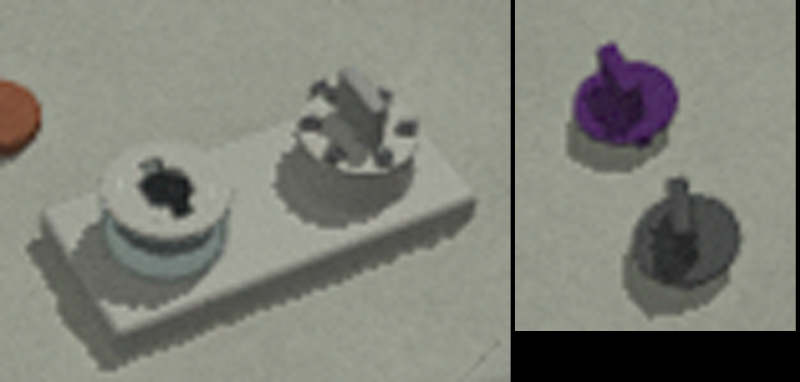

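```bash
cat >> h.py <<'E'
def st():
    from plant import telemetry
    return telemetry.read_state()
def yawx(M): return np.degrees(np.arctan2(M[1,0],M[0,0]))
def down(yaw_deg):
    c,s=np.cos(np.radians(yaw_deg)),np.sin(np.radians(yaw_deg))
    x=np.array([c,s,0]);y=np.array([0,0,-1.]);return np.stack([x,y,np.cross(x,y)],1)
def plan(pos,yaw,n=None,s=None,smax=1.0,tmax=1.0):
    """ideal rows to TCP pos, tool down with tool x at yaw"""
    s=s or st(); p=np.array(s['ee_pos']);M=rot(s['tool_rot']);T=down(yaw)
    d=np.array(pos)-p; rv=R.from_matrix(M.T@T).as_rotvec()
    if n is None: n=int(np.ceil(max(np.linalg.norm(d)/.04/smax,np.degrees(np.linalg.norm(rv))/6/tmax,1)))
    for i in range(n):
        Mi=M@R.from_rotvec(rv*i/n).as_matrix()
        print(np.round(Mi.T@d/n/.04,3).tolist(),np.round(np.degrees(rv)/n/6,3).tolist())
def rep():
    s=st();M=rot(s['tool_rot']);print('t',round(s['clock'],2),'p',np.round(s['ee_pos'],4),'yaw',round(yawx(M),2),'tilt y',np.round(M[:,1],3),'F',np.round(s['wrist_force'],2),'M',np.round(s['moment'],3),'w',round(s['grip_width'],4),'q',np.round(s['q'],2))
E
python3 - <<'E'
from h import *
rep(); f=load('top')
k=800/910*5
def C(u,v,z): return cast(f,155+u/k-.4,150+v/k-.4,z)
t=C(151,129,.072);c=C(328,193,.078);b1=C(165,90,.11);b2=C(145,158,.11)
print(t,c,np.linalg.norm(t-c)); d=t-c;print('y yaw',np.degrees(np.arctan2(d[1],d[0])));d=b1-b2;print('bar',np.degrees(np.arctan2(d[1],d[0])),(b1+b2)/2)
# plinth contour from depth
P=cloud(f);z=P[...,2]
m=((z>.018)).astype(np.uint8);m[:,:150]=0;m[:,270:]=0;m[:155]=0;m[230:]=0
n,l,s,ce=cv2.connectedComponentsWithStats(m);i=1+np.argmax(s[1:,4]);q=P[l==i]
r=cv2.minAreaRect(q[:,:2].astype(np.float32));print(r,s[i])
# lid
L=(z>.0)&(z<.03);
hsv=cv2.cvtColor(f['pixels'],cv2.COLOR_BGR2HSV)
for nm,(u,v) in dict(lid=(315,223)).items():
    w=P[v-14:v+15,u-14:u+15].reshape(-1,3); g=w[w[:,2]>.012]; print(len(g),cv2.minEnclosingCircle(g[:,:2].astype(np.float32))); g=w[w[:,2]>.045];print(len(g),g.mean(0),cv2.minAreaRect(g[:,:2].astype(np.float32)))
E
```

```text
t 0.15 p [0.1928 0.6465 0.2306] yaw -106.61 tilt y [-0.    -0.001 -1.   ] F [-0.4  -0.04  0.11] M [-0.014 -0.014 -0.06 ] w 0.0854 q [ 1.57  0.36  0.01 -0.   -1.22 -0.29]
[0.62063275 0.12286166 0.072     ] [ 0.5699498  -0.01764504  0.078     ] 0.14948877416871253
y yaw 70.16484090764328
bar -14.692611510053668 [0.61827874 0.11426538 0.11      ]
((0.5950971841812134, 0.05212755501270294), (0.28544285893440247, 0.12552952766418457), 70.27364349365234) [ 168  160   86   59 2783]
319 ((0.4724954664707184, -0.31979554891586304), 0.035742875188589096)
58 [ 0.47272866 -0.31906724  0.06143161] ((0.4729479253292084, -0.3197551965713501), (0.01363880094140768, 0.046721406280994415), 55.87921905517578)
```

```bash
python3 - <<'E'
from h import *
plan([0.6204,0.1227,0.23],-105,n=17)
P=cloud(load('top')); w=P[155:205,160:215].reshape(-1,3); g=w[w[:,2]>.09]; print(len(g),g.mean(0),cv2.minAreaRect(g[:,:2].astype(np.float32)))
E
```

```text
[0.558, 0.002, 0.823] [-0.0, -0.016, 0.001]
[0.56, 0.002, 0.822] [-0.0, -0.016, 0.001]
[0.561, 0.002, 0.821] [-0.0, -0.016, 0.001]
[0.562, 0.002, 0.82] [-0.0, -0.016, 0.001]
[0.564, 0.001, 0.819] [-0.0, -0.016, 0.001]
[0.565, 0.001, 0.818] [-0.0, -0.016, 0.001]
[0.567, 0.001, 0.817] [-0.0, -0.016, 0.001]
[0.568, 0.001, 0.816] [-0.0, -0.016, 0.001]
[0.569, 0.001, 0.815] [-0.0, -0.016, 0.001]
[0.571, 0.001, 0.814] [-0.0, -0.016, 0.001]
[0.572, 0.001, 0.813] [-0.0, -0.016, 0.001]
[0.573, 0.001, 0.812] [-0.0, -0.016, 0.001]
[0.575, 0.001, 0.812] [-0.0, -0.016, 0.001]
[0.576, 0.001, 0.811] [-0.0, -0.016, 0.001]
[0.577, 0.001, 0.81] [-0.0, -0.016, 0.001]
[0.579, 0.001, 0.809] [-0.0, -0.016, 0.001]
[0.58, 0.001, 0.808] [-0.0, -0.016, 0.001]
70 [0.61932218 0.12168296 0.10745096] ((0.6202024221420288, 0.12264040112495422), (0.0150137385353446, 0.045617420226335526), 69.68309020996094)
```

Candidates for the lid in the top view: the grey lid at (315,223) and the purple look-alike at (303,258). I choose the grey one, since the description says the purple part isn't meant; the close crop confirmed the colours. Turret bar is at (186,180) and the collar at (230,194). Moving towards the turret.

Request:
{"op": "arm_command", "data": {"series": [[[0.56, 0, 0.82], [0, 0, 0], 85], [[0.56, 0, 0.82], [0, 0, 0], 85], [[0.56, 0, 0.82], [0, 0, 0], 85], [[0.56, 0, 0.82], [0, 0, 0], 85], [[0.56, 0, 0.82], [0, 0, 0], 85], [[0.56, 0, 0.82], [0, 0, 0], 85], [[0.56, 0, 0.82], [0, 0, 0], 85], [[0.56, 0, 0.82], [0, 0, 0], 85], [[0.56, 0, 0.82], [0, 0, 0], 85], [[0.56, 0, 0.82], [0, 0, 0], 85], [[0.56, 0, 0.82], [0, 0, 0], 85], [[0.56, 0, 0.82], [0, 0, 0], 85]]}}

```text
clock: 1.35
ee_pos: [0.4998, 0.2648, 0.228]
tool_rot: [-0.423, 0.427, -0.564, 0.567]
wrist_force: [0.4, 1.2, -0.7]
grip_width: 0.0851
```

```bash
python3 - <<'E'
from h import *
rep();plan([0.6204,0.1227,0.20],-110)
E
```

```text
t 1.35 p [0.4998 0.2648 0.228 ] yaw -106.15 tilt y [-0.002 -0.006 -1.   ] F [ 0.35  1.19 -0.71] M [ 0.066 -0.074  0.024] w 0.0851 q [ 0.83  0.18 -0.24  0.   -1.16  0.45]
[0.514, 0.143, 0.777] [0.0, 0.128, 0.012]
[0.503, 0.142, 0.784] [0.0, 0.128, 0.012]
[0.493, 0.142, 0.79] [0.0, 0.128, 0.012]
[0.482, 0.141, 0.797] [0.0, 0.128, 0.012]
[0.472, 0.14, 0.803] [0.0, 0.128, 0.012]
```

Request:
{"op": "arm_command", "data": {"series": [[[0.51, 0.14, 0.8], [0, 0.13, 0], 85], [[0.5, 0.14, 0.8], [0, 0.13, 0], 85], [[0.5, 0.14, 0.8], [0, 0.13, 0], 85], [[0.48, 0.14, 0.8], [0, 0.13, 0], 85], [[0.48, 0.14, 0.8], [0, 0.13, 0], 85], [[0, 0, 0], [0, 0, 0], 85], [[0, 0, 0], [0, 0, 0], 85]]}}

```text
clock: 2.05
ee_pos: [0.6278, 0.1102, 0.1975]
tool_rot: [-0.4, 0.406, -0.58, 0.582]
wrist_force: [-0.3, 0.4, -0.3]
grip_width: 0.0851
```

```bash
python3 - <<'E'
from h import *
rep();plan([0.6204,0.1227,0.15],-110)
f=grab('wrist'); cv2.imwrite('pics/w1.png',f['pixels'])
P=cloud(f);z=P[...,2]
g=P[(z>.095)&(z<.116)&(abs(P[...,0]-.62)<.05)&(abs(P[...,1]-.123)<.05)];print(len(g),g.mean(0),cv2.minAreaRect(g[:,:2].astype(np.float32)))
E
```

```text
t 2.05 p [0.6278 0.1102 0.1975] yaw -110.53 tilt y [-0.005 -0.007 -1.   ] F [-0.27  0.45 -0.34] M [ 0.044 -0.033  0.038] w 0.0851 q [ 0.48  0.32 -0.12  0.   -1.13  0.73]
[-0.118, 0.593, -0.14] [0.01, -0.044, 0.038]
[-0.117, 0.594, -0.14] [0.01, -0.044, 0.038]
832 [0.61996946 0.1219044  0.10984947] ((0.6175873279571533, 0.12298699468374252), (0.013996828347444534, 0.04541107267141342), 70.54414367675781)
```

View pics/w1.png

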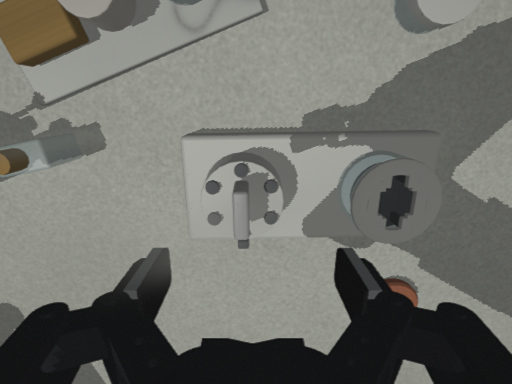

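```bash
python3 - <<'E'
from h import *
plan([0.6195,0.1228,0.079],-109.7,n=4)
f=load('wrist');P=cloud(f);z=P[...,2];v,u=np.mgrid[:384,:512]
m=(z>.074)&(z<.088)&(u>340)
g=P[m];print(len(g),cv2.minEnclosingCircle(g[:,:2].astype(np.float32)),g[:,2].mean())
k=(f['pixels'].mean(-1)<70)&(abs(u-397)<30)&(abs(v-202)<35);pts=np.stack([u[k],v[k]],1)
W=np.array([cast(f,a,b,.081) for a,b in pts]);print(len(W),cv2.minAreaRect(W[:,:2].astype(np.float32)))
E
```

```text
[-0.061, 0.74, -0.072] [0.005, -0.033, 0.019]
[-0.06, 0.74, -0.072] [0.005, -0.033, 0.019]
[-0.058, 0.74, -0.073] [0.005, -0.033, 0.019]
[-0.057, 0.74, -0.073] [0.005, -0.033, 0.019]
5082 ((0.5666220188140869, -0.01803630031645298), 0.04441322013735771) 0.08168763989594127
1181 ((0.5753483772277832, -0.017626013606786728), (0.03607344254851341, 0.06790372729301453), 88.4585952758789)
```

Request:
{"op": "arm_command", "data": {"series": [[[-0.06, 0.74, -0.07], [0, -0.03, 0.02], 85], [[-0.06, 0.74, -0.07], [0, -0.03, 0.02], 85], [[-0.06, 0.74, -0.07], [0, -0.03, 0.02], 85], [[-0.06, 0.72, -0.07], [0, -0.03, 0.02], 85], [[0, 0, 0], [0, 0, 0], 85]]}}

```text
clock: 2.6
ee_pos: [0.6187, 0.1285, 0.0798]
tool_rot: [0.411, -0.407, 0.578, -0.577]
wrist_force: [-0.9, -0.1, -0.5]
grip_width: 0.085
```

```bash
python3 - <<'E'
from h import *
rep();plan([0.6195,0.1228,0.079],-109.7)
f=grab('wrist'); cv2.imwrite('pics/w2.png',f['pixels'])
E
```

```text
t 2.6 p [0.6187 0.1285 0.0798] yaw -109.4 tilt y [ 0.004  0.004 -1.   ] F [-0.9  -0.06 -0.46] M [-0.078  0.097  0.001] w 0.085 q [ 0.51  0.42 -0.27 -0.   -0.87  0.72]
[0.127, 0.019, 0.065] [-0.02, 0.05, -0.049]
```

View pics/w2.png

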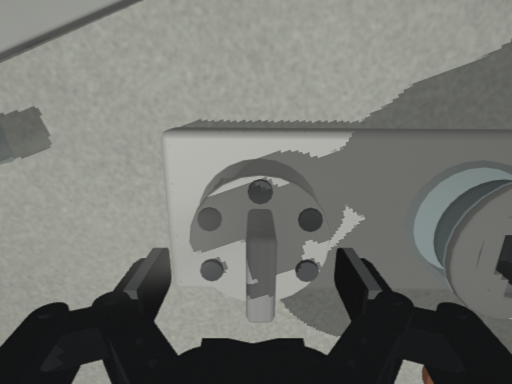

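Request:
{"op": "arm_command", "data": {"series": [[[0.12, 0.02, 0.06], [-0.02, 0.05, -0.05], 85], [[0, 0, 0], [0, 0, 0], 40], [[0, 0, 0], [0, 0, 0], 40], [[0, 0, 0], [0, 0, 0], 30]], "grip_force": 25}}

```text
clock: 3.05
ee_pos: [0.6239, 0.1252, 0.0877]
tool_rot: [-0.412, 0.404, -0.576, 0.579]
wrist_force: [-0.0, -0.8, 0.5]
grip_width: 0.0434
```

```bash
python3 - <<'E'
from h import *
rep();plan([0.6195,0.1228,0.079],-109.7)
f=grab('wrist'); cv2.imwrite('pics/w3.png',f['pixels'][180:])
E
```

```text
t 3.05 p [0.6239 0.1252 0.0877] yaw -109.55 tilt y [ 0.011  0.003 -1.   ] F [-0.01 -0.79  0.52] M [-0.028  0.022 -0.012] w 0.0434 q [ 0.51  0.41 -0.26  0.   -0.88  0.72]
[0.095, 0.217, -0.087] [-0.085, 0.024, -0.062]
```

View pics/w3.png

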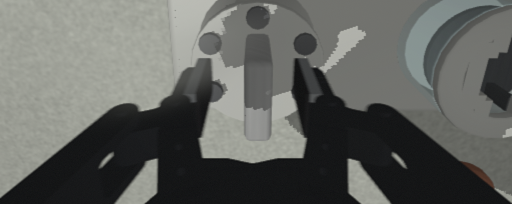

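Request:
{"op": "arm_command", "data": {"series": [[[0.1, 0.22, -0.09], [-0.08, 0.02, -0.06], 35], [[0, 0, 0], [0, 0, 0], 30], [[0, 0, 0], [0, 0, 0], 30]]}}

```text
clock: 3.4
ee_pos: [0.6192, 0.1223, 0.079]
tool_rot: [-0.407, 0.407, -0.578, 0.578]
wrist_force: [0.4, -0.5, 0.4]
grip_width: 0.0298
```

```bash
python3 - <<'E'
from h import *
rep();plan([0.6195,0.1228,0.079],-109.7)
E
```

```text
t 3.4 p [0.6192 0.1223 0.079 ] yaw -109.71 tilt y [ 0.001  0.    -1.   ] F [ 0.41 -0.45  0.43] M [ 0.063 -0.003 -0.013] w 0.0298 q [ 0.5   0.42 -0.27  0.   -0.88  0.72]
[-0.014, -0.001, 0.003] [-0.006, -0.002, -0.006]
```

Good. Close on the turret bar.

Request:
{"op": "arm_command", "data": {"series": [[[0, 0, 0], [0, 0, 0], 20], [[0, 0, 0], [0, 0, 0], 14], [[0, 0, 0], [0, 0, 0], 10], [[0, 0, 0], [0, 0, 0], 8], [[0, 0, 0], [0, 0, 0], 8]], "grip_force": 30}}

```text
clock: 3.9
ee_pos: [0.6198, 0.1237, 0.0789]
tool_rot: [0.408, -0.406, 0.578, -0.578]
wrist_force: [-0.4, 1.0, -0.3]
grip_width: 0.0136
```

```bash
python3 - <<'E'
from h import *
rep()
f=grab('wrist'); cv2.imwrite('pics/w4.png',f['pixels'][150:])
E
```

```text
t 3.9 p [0.6198 0.1237 0.0789] yaw -109.69 tilt y [ 0.002  0.002 -1.   ] F [-0.39  0.99 -0.32] M [ 0.154  0.105 -0.028] w 0.0136 q [ 0.5   0.42 -0.27 -0.   -0.88  0.72]
```

View pics/w4.png

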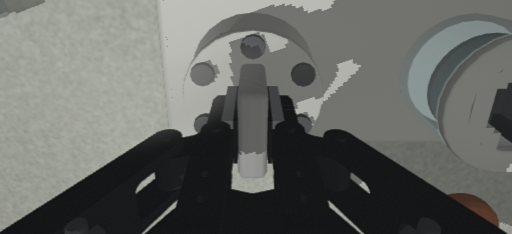

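Request:
{"op": "arm_command", "data": {"series": [[[0, 0, 0], [0, 0.8, 0], 8], [[0, 0, 0], [0, 0.8, 0], 8], [[0, 0, 0], [0, 0.8, 0], 8], [[0, 0, 0], [0, 0.8, 0], 8], [[0, 0, 0], [0, 0.8, 0], 8]], "grip_force": 40}}

```text
clock: 4.45
ee_pos: [0.6191, 0.1226, 0.0789]
tool_rot: [0.274, -0.273, 0.652, -0.652]
wrist_force: [-0.1, 0.1, 0.7]
grip_width: 0.0131
```

```bash
python3 - <<'E'
from h import *
rep();plan([0.6195,0.1235,0.079],-109.7-60)
E
```

```text
t 4.45 p [0.6191 0.1226 0.0789] yaw -134.46 tilt y [ 0.  0. -1.] F [-0.14  0.11  0.72] M [-0.023  0.266  0.085] w 0.0131 q [ 0.5   0.42 -0.27 -0.   -0.88  0.29]
[-0.004, -0.0, -0.001] [0.0, 0.979, -0.001]
[-0.004, -0.0, -0.002] [0.0, 0.979, -0.001]
[-0.004, -0.0, -0.002] [0.0, 0.979, -0.001]
[-0.003, -0.0, -0.003] [0.0, 0.979, -0.001]
[-0.003, -0.0, -0.003] [0.0, 0.979, -0.001]
[-0.003, -0.0, -0.003] [0.0, 0.979, -0.001]
```

Request:
{"op": "arm_command", "data": {"series": [[[0, 0, 0], [0, 0.95, 0], 8], [[0, 0, 0], [0, 0.95, 0], 8], [[0, 0, 0], [0, 0.95, 0], 8], [[0, 0, 0], [0, 0.95, 0], 8], [[0, 0, 0], [0, 0.95, 0], 8], [[0, 0, 0], [0, 0.6, 0], 8], [[0, 0, 0], [0, 0, 0], 8]]}}

```text
clock: 5.15
ee_pos: [0.6175, 0.1217, 0.0789]
tool_rot: [0.072, -0.074, 0.703, -0.703]
wrist_force: [-0.3, 0.1, 0.1]
grip_width: 0.0136
```

```bash
python3 - <<'E'
from h import *
rep();plan([0.6195,0.1235,0.079],-109.7-60)
E
```

```text
t 5.15 p [0.6175 0.1217 0.0789] yaw -168.13 tilt y [-0.002  0.    -1.   ] F [-0.29  0.11  0.12] M [ 0.206 -0.078 -0.04 ] w 0.0136 q [ 0.5   0.42 -0.28 -0.   -0.88 -0.3 ]
[-0.059, -0.003, -0.033] [0.006, 0.262, 0.017]
```

Request:
{"op": "arm_command", "data": {"series": [[[0, 0, 0], [0, 0.25, 0], 8], [[0, 0, 0], [0, 0, 0], 8]]}}

```text
clock: 5.35
ee_pos: [0.6174, 0.1217, 0.0789]
tool_rot: [0.064, -0.065, 0.704, -0.704]
wrist_force: [-0.5, 0.4, 1.6]
grip_width: 0.0133
```

```bash
python3 - <<'E'
from h import *
rep()
f=grab('wrist'); cv2.imwrite('pics/w5.png',f['pixels'])
E
```

```text
t 5.35 p [0.6174 0.1217 0.0789] yaw -169.58 tilt y [-0.002  0.    -1.   ] F [-0.51  0.38  1.62] M [ 0.193  0.063 -0.068] w 0.0133 q [ 0.5   0.42 -0.28 -0.   -0.88 -0.32]
```

View pics/w5.png

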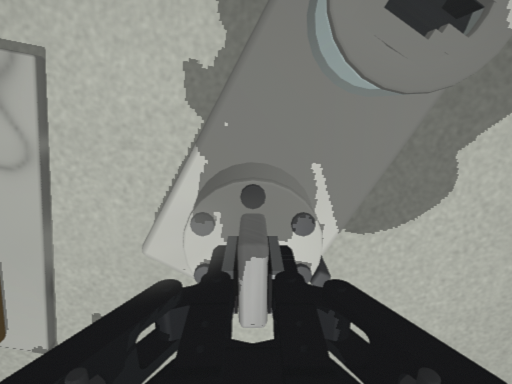

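Request:
{"op": "arm_command", "data": {"series": [[[0, 0, 0], [0, 0, 0], 25], [[0, 0, 0], [0, 0, 0], 45], [[0, 0, 0], [0, 0, 0], 60], [[0, -0.5, 0], [0, 0, 0], 70], [[0, -0.9, 0], [0, 0, 0], 85], [[0, -0.9, 0], [0, 0, 0], 85], [[0, -0.9, 0], [0, 0, 0], 85]]}}

```text
clock: 6.1
ee_pos: [0.6145, 0.1198, 0.2039]
tool_rot: [-0.06, 0.07, -0.703, 0.706]
wrist_force: [1.2, -0.5, -0.4]
grip_width: 0.0852
```

```bash
python3 - <<'E'
from h import *
rep()
f=grab('wrist'); cv2.imwrite('pics/w6.png',f['pixels'])
P=cloud(f);z=P[...,2]
g=P[(z>.1)&(z<.116)&(abs(P[...,0]-.62)<.05)&(abs(P[...,1]-.123)<.05)];print(len(g),g.mean(0),cv2.minAreaRect(g[:,:2].astype(np.float32)))
E
```

```text
t 6.1 p [0.6145 0.1198 0.2039] yaw -169.43 tilt y [-0.014 -0.005 -1.   ] F [ 1.21 -0.51 -0.37] M [ 0.081 -0.206  0.034] w 0.0852 q [ 0.5   0.31 -0.13 -0.   -1.15 -0.32]
799 [0.61710124 0.12110016 0.11026943] ((0.616848349571228, 0.12270542979240417), (0.013623571023344994, 0.045006971806287766), 10.53105640411377)
```

View pics/w6.png

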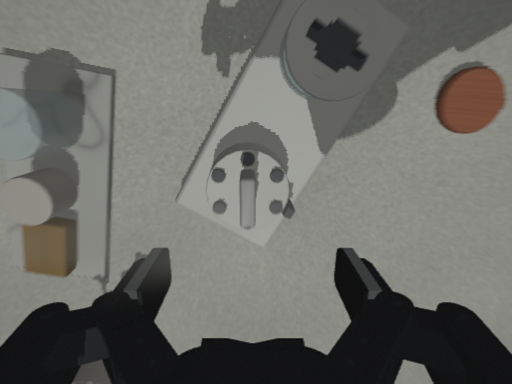

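```bash
python3 - <<'E'
from h import *
plan([0.471,-0.319,0.22],-124,n=12)
E
```

```text
[0.469, -0.014, 0.843] [-0.0, -0.63, 0.005]
[0.524, -0.014, 0.811] [-0.0, -0.63, 0.005]
[0.576, -0.014, 0.774] [-0.0, -0.63, 0.005]
[0.626, -0.015, 0.735] [-0.0, -0.63, 0.005]
[0.673, -0.015, 0.692] [-0.0, -0.63, 0.005]
[0.717, -0.015, 0.646] [-0.0, -0.63, 0.005]
[0.758, -0.016, 0.597] [-0.0, -0.63, 0.005]
[0.796, -0.016, 0.546] [-0.0, -0.63, 0.005]
[0.83, -0.016, 0.492] [-0.0, -0.63, 0.005]
[0.861, -0.017, 0.436] [-0.0, -0.63, 0.005]
[0.888, -0.017, 0.379] [-0.0, -0.63, 0.005]
[0.911, -0.018, 0.319] [-0.0, -0.63, 0.005]
```

Request:
{"op": "arm_command", "data": {"series": [[[0.47, -0.05, 0.84], [0, -0.63, 0], 85], [[0.52, -0.05, 0.81], [0, -0.63, 0], 85], [[0.58, -0.02, 0.77], [0, -0.63, 0], 85], [[0.63, -0.02, 0.73], [0, -0.63, 0], 85], [[0.67, -0.02, 0.69], [0, -0.63, 0], 85], [[0.72, -0.02, 0.65], [0, -0.63, 0], 85], [[0.76, -0.02, 0.6], [0, -0.63, 0], 85], [[0.8, -0.02, 0.55], [0, -0.63, 0], 85], [[0.83, -0.02, 0.49], [0, -0.63, 0], 85], [[0.86, -0.02, 0.43], [0, -0.63, 0], 85]]}}

```text
clock: 7.15
ee_pos: [0.4986, -0.2555, 0.2261]
tool_rot: [-0.304, 0.3, -0.638, 0.641]
wrist_force: [0.7, -0.5, -0.2]
grip_width: 0.0847
```

```bash
python3 - <<'E'
from h import *
rep();plan([0.465,-0.31,0.18],-124)
E
```

```text
t 7.15 p [ 0.4986 -0.2555  0.2261] yaw -129.49 tilt y [ 0.006 -0.001 -1.   ] F [ 0.67 -0.52 -0.23] M [-0.02  -0.053 -0.042] w 0.0847 q [-0.12  0.17 -0.26  0.   -1.14  1.01]
[0.795, 0.574, 0.106] [-0.028, -0.457, -0.014]
[0.798, 0.575, 0.069] [-0.028, -0.457, -0.014]
```

Request:
{"op": "arm_command", "data": {"series": [[[0.6, 0.5, 0.1], [-0.02, -0.45, 0], 85], [[0.6, 0.5, 0.07], [-0.02, -0.45, 0], 85], [[0, 0, 0], [0, 0, 0], 85], [[0, 0, 0], [0, 0, 0], 85]]}}

```text
clock: 7.55
ee_pos: [0.472, -0.3039, 0.1854]
tool_rot: [-0.333, 0.33, -0.624, 0.625]
wrist_force: [0.6, 0.9, 1.9]
grip_width: 0.0852
```

```bash
python3 - <<'E'
from h import *
rep()
f=grab('wrist'); cv2.imwrite('pics/w7.png',f['pixels'])
P=cloud(f);z=P[...,2]
g=P[(z>.052)&(z<.067)&(abs(P[...,0]-.47)<.05)&(abs(P[...,1]+.319)<.05)]
if len(g)>5: print(len(g),g.mean(0),cv2.minAreaRect(g[:,:2].astype(np.float32)))
g=P[(z>.017)&(z<.03)&(abs(P[...,0]-.47)<.05)&(abs(P[...,1]+.319)<.05)]
if len(g)>5: print(len(g),cv2.minEnclosingCircle(g[:,:2].astype(np.float32)))
E
```

```text
t 7.55 p [ 0.472  -0.3039  0.1854] yaw -124.04 tilt y [ 0.005  0.    -1.   ] F [0.56 0.94 1.87] M [ 0.019 -0.021 -0.01 ] w 0.0852 q [-0.22  0.21 -0.31 -0.   -1.05  1.2 ]
649 [ 0.47099252 -0.32072462  0.06149065] ((0.46972283720970154, -0.32036203145980835), (0.013582387007772923, 0.044993072748184204), 56.37849044799805)
2519 ((0.46935877203941345, -0.3199661076068878), 0.03595976531505585)
```

View pics/w7.png

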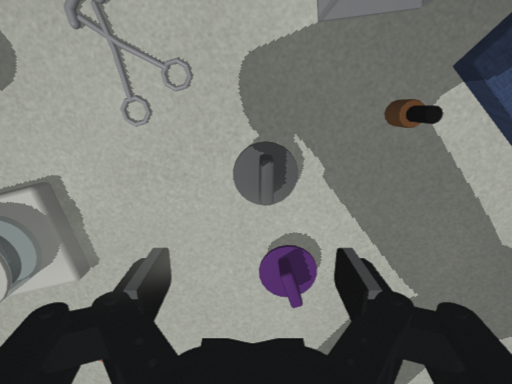

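```bash
python3 - <<'E'
from h import *
plan([0.4697,-0.3202,0.031],-123.6,n=5)
E
```

```text
[0.078, 0.771, 0.034] [-0.007, -0.014, -0.006]
[0.077, 0.771, 0.035] [-0.007, -0.014, -0.006]
[0.077, 0.771, 0.035] [-0.007, -0.014, -0.006]
[0.077, 0.771, 0.036] [-0.007, -0.014, -0.006]
[0.076, 0.771, 0.036] [-0.007, -0.014, -0.006]
```

Request:
{"op": "arm_command", "data": {"series": [[[0.08, 0.77, 0.03], [0, 0, 0], 85], [[0.08, 0.77, 0.03], [0, 0, 0], 85], [[0.08, 0.77, 0.03], [0, 0, 0], 85], [[0.08, 0.7, 0.03], [0, 0, 0], 85], [[0, 0, 0], [0, 0, 0], 85]]}}

```text
clock: 8.1
ee_pos: [0.4765, -0.315, 0.0667]
tool_rot: [-0.338, 0.329, -0.62, 0.627]
wrist_force: [-1.0, 0.7, 1.0]
grip_width: 0.0851
```

```bash
python3 - <<'E'
from h import *
rep()
plan([0.4697,-0.3202,0.031],-123.6)
E
```

```text
t 8.1 p [ 0.4765 -0.315   0.0667] yaw -123.78 tilt y [ 0.016 -0.003 -1.   ] F [-1.03  0.69  1.03] M [ 0.055  0.152 -0.1  ] w 0.0851 q [-0.24  0.34 -0.44 -0.   -0.78  1.22]
[0.208, 0.891, -0.083] [-0.145, -0.031, -0.061]
```

Request:
{"op": "arm_command", "data": {"series": [[[0.2, 0.4, -0.08], [-0.14, 0, -0.06], 85], [[0, 0.4, 0], [0, 0, 0], 85], [[0, 0, 0], [0, 0, 0], 85]]}}

```text
clock: 8.4
ee_pos: [0.4732, -0.3196, 0.0374]
tool_rot: [-0.335, 0.333, -0.622, 0.625]
wrist_force: [-0.0, 0.3, 0.2]
grip_width: 0.0851
```

```bash
python3 - <<'E'
from h import *
rep()
plan([0.4697,-0.3202,0.031],-123.6)
E
```

```text
t 8.4 p [ 0.4732 -0.3196  0.0374] yaw -123.6 tilt y [ 0.004 -0.002 -1.   ] F [-0.02  0.34  0.2 ] M [-0.005  0.045 -0.028] w 0.0851 q [-0.25  0.39 -0.45  0.   -0.73  1.23]
[0.06, 0.16, -0.065] [-0.043, -0.001, -0.003]
```

Request:
{"op": "arm_command", "data": {"series": [[[0.06, 0.16, -0.06], [-0.04, 0, 0], 85], [[0, 0, 0], [0, 0, 0], 50], [[0, 0, 0], [0, 0, 0], 35], [[0, 0, 0], [0, 0, 0], 30]]}}

```text
clock: 8.8
ee_pos: [0.4722, -0.3207, 0.0346]
tool_rot: [-0.336, 0.333, -0.622, 0.624]
wrist_force: [-1.0, 0.6, 0.4]
grip_width: 0.0436
```

```bash
python3 - <<'E'
from h import *
rep()
plan([0.4697,-0.3202,0.031],-123.6)
E
```

```text
t 8.8 p [ 0.4722 -0.3207  0.0346] yaw -123.52 tilt y [ 0.005 -0.002 -1.   ] F [-1.03  0.63  0.37] M [ 0.026 -0.006 -0.012] w 0.0436 q [-0.25  0.39 -0.46  0.   -0.72  1.24]
[0.025, 0.09, -0.06] [-0.048, 0.013, -0.013]
```

Request:
{"op": "arm_command", "data": {"series": [[[0.02, 0.09, -0.06], [-0.05, 0, -0.01], 30], [[0, 0, 0], [0, 0, 0], 25]]}}

```text
clock: 9.0
ee_pos: [0.4701, -0.3201, 0.0317]
tool_rot: [-0.335, 0.334, -0.623, 0.623]
wrist_force: [0.2, 1.0, 0.3]
grip_width: 0.0251
```

```bash
python3 - <<'E'
from h import *
rep()
plan([0.4697,-0.3202,0.031],-123.6)
f=grab('wrist'); cv2.imwrite('pics/w8.png',f['pixels'])
E
```

```text
t 9.0 p [ 0.4701 -0.3201  0.0317] yaw -123.52 tilt y [ 0.001  0.    -1.   ] F [0.18 0.98 0.25] M [ 0.047  0.059 -0.034] w 0.0251 q [-0.25  0.39 -0.46 -0.   -0.72  1.24]
[0.007, 0.016, -0.007] [-0.008, 0.013, -0.007]
```

View pics/w8.png

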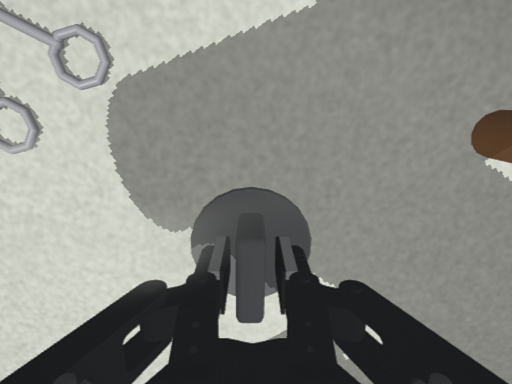

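Request:
{"op": "arm_command", "data": {"series": [[[0, 0, 0], [0, 0, 0], 16], [[0, 0, 0], [0, 0, 0], 10], [[0, 0, 0], [0, 0, 0], 5], [[0, 0, 0], [0, 0, 0], 5], [[0, 0, 0], [0, 0, 0], 5]], "grip_force": 70}}

```text
clock: 9.55
ee_pos: [0.4706, -0.3203, 0.032]
tool_rot: [-0.335, 0.334, -0.623, 0.623]
wrist_force: [-0.1, -0.4, 0.1]
grip_width: 0.0132
```

```bash
python3 - <<'E'
from h import *
rep()
E
```

```text
t 9.55 p [ 0.4706 -0.3203  0.032 ] yaw -123.51 tilt y [ 0.002 -0.    -1.   ] F [-0.09 -0.4   0.13] M [ 0.08   0.005 -0.029] w 0.0132 q [-0.25  0.39 -0.46 -0.   -0.72  1.24]
```

```bash
python3 - <<'E'
from h import *
f=cv2.imread('pics/w6.png')
plan([0.4706,-0.3203,0.18],-123.5,n=4)
E
```

```text
[-0.001, -0.925, 0.002] [-0.004, -0.0, -0.002]
[-0.001, -0.925, 0.001] [-0.004, -0.0, -0.002]
[-0.001, -0.925, 0.001] [-0.004, -0.0, -0.002]
[-0.0, -0.925, 0.001] [-0.004, -0.0, -0.002]
```

Request:
{"op": "arm_command", "data": {"series": [[[0, -0.5, 0], [0, 0, 0], 5], [[0, -0.9, 0], [0, 0, 0], 5], [[0, -0.9, 0], [0, 0, 0], 5], [[0, -0.9, 0], [0, 0, 0], 5], [[0, -0.8, 0], [0, 0, 0], 5]]}}

```text
clock: 10.05
ee_pos: [0.4661, -0.3188, 0.1907]
tool_rot: [0.331, -0.337, 0.627, -0.62]
wrist_force: [1.2, -0.3, -1.2]
grip_width: 0.0129
```

```bash
python3 - <<'E'
from h import *
rep()
plan([0.553,-0.06,0.19],-109.6,n=8)
E
```

```text
t 10.05 p [ 0.4661 -0.3188  0.1907] yaw -123.59 tilt y [-0.012  0.005 -1.   ] F [ 1.22 -0.29 -1.16] M [-0.089 -0.187 -0.019] w 0.0129 q [-0.25  0.22 -0.28 -0.   -1.08  1.24]
[-0.824, 0.003, -0.221] [0.015, -0.292, 0.001]
[-0.83, 0.003, -0.196] [0.015, -0.292, 0.001]
[-0.836, 0.002, -0.17] [0.015, -0.292, 0.001]
[-0.841, 0.002, -0.145] [0.015, -0.292, 0.001]
[-0.845, 0.002, -0.119] [0.015, -0.292, 0.001]
[-0.848, 0.002, -0.093] [0.015, -0.292, 0.001]
[-0.85, 0.002, -0.067] [0.015, -0.292, 0.001]
[-0.852, 0.002, -0.041] [0.015, -0.292, 0.001]
```

Request:
{"op": "arm_command", "data": {"series": [[[-0.82, 0, -0.22], [0.02, -0.29, 0], 5], [[-0.83, 0, -0.2], [0.02, -0.29, 0], 5], [[-0.84, 0, -0.17], [0.02, -0.29, 0], 5], [[-0.84, 0, -0.15], [0.02, -0.29, 0], 5], [[-0.84, 0, -0.12], [0.02, -0.29, 0], 5], [[-0.85, 0, -0.1], [0.02, -0.29, 0], 5], [[-0.85, 0, -0.07], [0.02, -0.29, 0], 5], [[0, 0, 0], [0, 0, 0], 5], [[0, 0, 0], [0, 0, 0], 5]]}}

```text
clock: 10.95
ee_pos: [0.5446, -0.0847, 0.1962]
tool_rot: [-0.402, 0.398, -0.58, 0.586]
wrist_force: [0.2, -0.4, -1.2]
grip_width: 0.0128
```

```bash
python3 - <<'E'
from h import *
rep()
f=grab('wrist'); cv2.imwrite('pics/w9.png',f['pixels'])
P=cloud(f);z=P[...,2]
for lo,hi,c,n in [(.095,.116,(.617,.123),'t'),(.075,.088,(.567,-.018),'c')]:
    g=P[(z>lo)&(z<hi)&(abs(P[...,0]-c[0])<.06)&(abs(P[...,1]-c[1])<.06)]
    if len(g)>9: print(n,len(g),cv2.minAreaRect(g[:,:2].astype(np.float32)),cv2.minEnclosingCircle(g[:,:2].astype(np.float32)))
f=grab('scene'); cv2.imwrite('pics/s9.png',cv2.resize(f['pixels'][120:260,150:360],None,fx=3.5,fy=3.5))
E
```

```text
t 10.95 p [ 0.5446 -0.0847  0.1962] yaw -111.06 tilt y [ 0.01  -0.004 -1.   ] F [ 0.25 -0.41 -1.21] M [-0.075  0.112 -0.02 ] w 0.0128 q [ 0.21  0.18 -0.33  0.01 -1.06  0.99]
t 622 ((0.6173748970031738, 0.11984440684318542), (0.014388966374099255, 0.04282237961888313), 10.571290969848633) ((0.6144676208496094, 0.11930183321237564), 0.02189589850604534)
c 4482 ((0.570818305015564, -0.015511695295572281), (0.07714280486106873, 0.08720128238201141), 32.58775329589844) ((0.5663430094718933, -0.018093086779117584), 0.044202208518981934)
```

View pics/w9.png

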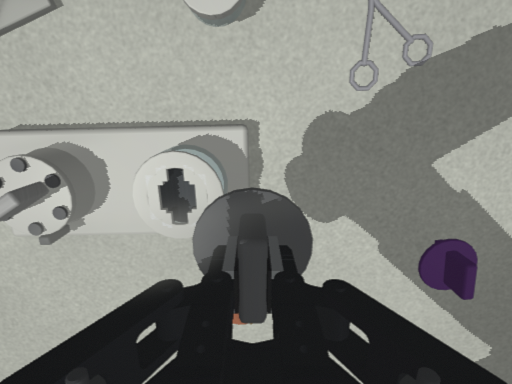

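View pics/s9.png

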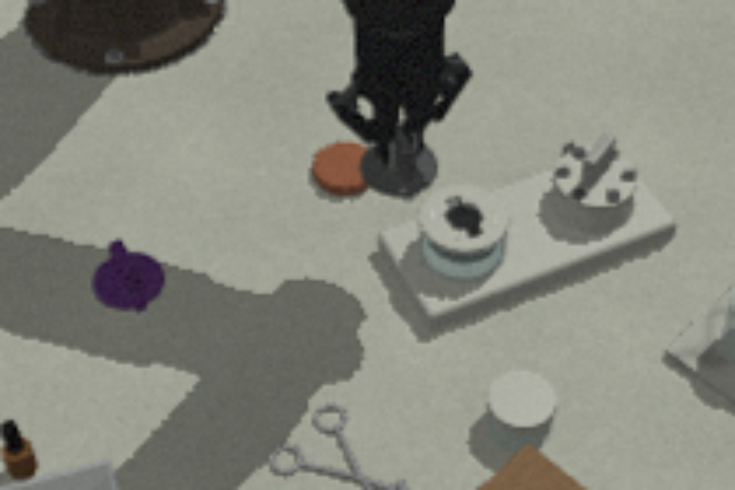

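```bash
cat >> h.py <<'E'
def fitc(p):
    A=np.c_[2*p,np.ones(len(p))];b=(p**2).sum(1);x=np.linalg.lstsq(A,b,rcond=None)[0];return x[:2],np.sqrt(x[2]+x[:2]@x[:2])
def lidaxis(f,s):
    P=cloud(f);M=rot(s['tool_rot']);Q=(P-np.array(s['ee_pos']))@M
    m=(abs(Q[...,1]-.008)<.008)&(np.hypot(Q[...,0],Q[...,2])<.045)
    c=np.zeros(m.shape,np.uint8);c[m]=255
    cn,_=cv2.findContours(c,cv2.RETR_EXTERNAL,cv2.CHAIN_APPROX_NONE);cn=max(cn,key=cv2.contourArea)[:,0]
    q=np.array([Q[v,u][[0,2]] for u,v in cn]);r=np.hypot(*q.T);q=q[(r>.030)]
    print('lid in tool x,z: ',fitc(q),len(q), 'ymed',np.nanmedian(Q[m][:,1]), 'z+ edge',q[:,1].max(),'x',q[:,0].min(),q[:,0].max())
E
python3 - <<'E'
from h import *
lidaxis(load('wrist'),st())
f=load('wrist');P=cloud(f);z=P[...,2];m=((z>.076)&(z<.087)&(np.hypot(P[...,0]-.567,P[...,1]+.018)<.055)).astype(np.uint8)
cn,_=cv2.findContours(m*255,cv2.RETR_CCOMP,cv2.CHAIN_APPROX_NONE)
for c in cn:
    if len(c)>20:
        q=np.array([P[v,u][:2] for u,v in c[:,0]]);print(len(c),np.nanmean(q,0),fitc(q[~np.isnan(q[:,0])]),cv2.minAreaRect(q[~np.isnan(q[:,0])].astype(np.float32)))
# keyhole via casting dark pixels
g=f['pixels'].mean(-1);v,u=np.mgrid[:384,:512]
k=((g<75)&(abs(u-178)<32)&(abs(v-195)<40)).astype(np.uint8);n,l,s,c=cv2.connectedComponentsWithStats(k);i=1+np.argmax(s[1:,4]);print(s[i],c[i])
W=np.array([cast(f,a,b,.081)[:2] for b,a in np.argwhere(l==i)]).astype(np.float32);print(cv2.minAreaRect(W),W.mean(0))
cv2.imwrite('pics/k.png',cv2.resize(f['pixels'][140:250,120:240],None,fx=5,fy=5))
E
```

```text
lid in tool x,z:  (array([ 0.0003293 , -0.00047308]), np.float64(0.034688669860493467)) 245 ymed 0.00707894164425968 z+ edge 0.03437093765671704 x -0.03509885236974779 0.035766738965752866
253 [ 0.5697087 -0.0173425] (array([ 0.56891281, -0.01692834]), np.float64(0.04145066272784918)) ((0.570818305015564, -0.015511695295572281), (0.07714280486106873, 0.08720128238201141), 32.58775329589844)
164 [ 0.56696681 -0.01873347] (array([ 0.56654353, -0.01835578]), np.float64(0.02205719336915111)) ((0.5664984583854675, -0.018384288996458054), (0.03616902232170105, 0.05718264728784561), 70.6163330078125)
[160 169  30  42 726] [172.84573003 191.97245179]
((0.5740088820457458, -0.0160348042845726), (0.02544504962861538, 0.04053473100066185), 77.57052612304688) [ 0.5718397  -0.01568305]
```

View pics/k.png

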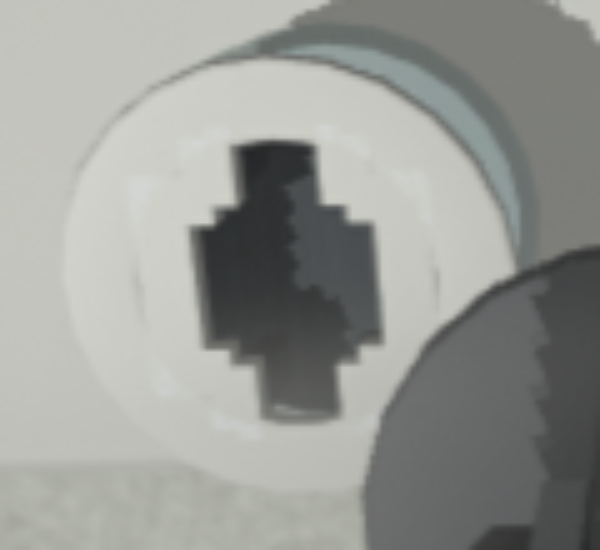

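```bash
python3 - <<'E'
from h import *
plan([0.5671,-0.0182,0.145],-109.5,n=3)
E
```

```text
[-0.591, 0.427, -0.032] [-0.036, -0.092, 0.0]
[-0.592, 0.427, -0.025] [-0.036, -0.092, 0.0]
[-0.592, 0.427, -0.018] [-0.036, -0.092, 0.0]
```

Request:
{"op": "arm_command", "data": {"series": [[[-0.6, 0.2, -0.03], [-0.04, -0.09, 0], 5], [[-0.6, 0.4, -0.03], [-0.04, -0.09, 0], 5], [[-0.4, 0.4, -0.02], [-0.04, -0.09, 0], 5], [[0, 0, 0], [0, 0, 0], 5], [[0, 0, 0], [0, 0, 0], 5]]}}

```text
clock: 11.55
ee_pos: [0.5641, -0.0275, 0.1547]
tool_rot: [0.406, -0.407, 0.579, -0.578]
wrist_force: [-0.2, 0.5, -0.9]
grip_width: 0.0126
```

```bash
python3 - <<'E'
from h import *
rep()
plan([0.5671,-0.0182,0.13],-109.5)
E
```

```text
t 11.55 p [ 0.5641 -0.0275  0.1547] yaw -109.86 tilt y [-0.002  0.    -1.   ] F [-0.17  0.47 -0.93] M [-0.036 -0.056 -0.014] w 0.0126 q [ 0.3   0.24 -0.34 -0.   -0.99  0.93]
[-0.244, 0.618, -0.008] [0.016, -0.061, 0.005]
```

Request:
{"op": "arm_command", "data": {"series": [[[-0.24, 0.2, 0], [0.02, -0.06, 0], 5], [[0, 0.3, 0], [0, 0, 0], 5], [[0, 0, 0], [0, 0, 0], 5], [[0, 0, 0], [0, 0, 0], 5]]}}

```text
clock: 11.95
ee_pos: [0.5673, -0.0197, 0.1335]
tool_rot: [-0.408, 0.407, -0.577, 0.578]
wrist_force: [0.1, -0.4, -1.2]
grip_width: 0.0124
```

```bash
python3 - <<'E'
from h import *
rep()
plan([0.5671,-0.0182,0.125],-109.5)
f=grab('wrist');cv2.imwrite('pics/w10.png',f['pixels'])
lidaxis(f,st())
E
```

```text
t 11.95 p [ 0.5673 -0.0197  0.1335] yaw -109.6 tilt y [ 0.001 -0.001 -1.   ] F [ 0.07 -0.43 -1.16] M [-0.049 -0.038 -0.04 ] w 0.0124 q [ 0.31  0.27 -0.36  0.   -0.94  0.92]
[-0.032, 0.212, -0.018] [-0.01, -0.017, 0.004]
lid in tool x,z:  (array([ 0.00108195, -0.0001006 ]), np.float64(0.034725996115464806)) 243 ymed 0.00684055540234561 z+ edge 0.03477830385497725 x -0.034273023963015126 0.0367330747159063
```

View pics/w10.png

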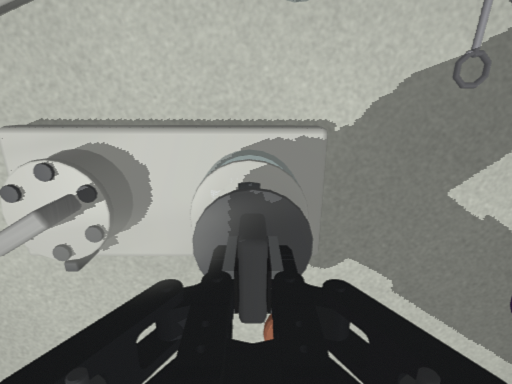

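Request:
{"op": "arm_command", "data": {"series": [[[-0.04, 0.15, -0.02], [0, -0.02, 0], 5], [[0, 0, 0], [0, 0, 0], 5]]}}

```text
clock: 12.2
ee_pos: [0.567, -0.018, 0.1274]
tool_rot: [-0.408, 0.408, -0.577, 0.578]
wrist_force: [-0.6, 0.1, -1.3]
grip_width: 0.0133
```

```bash
python3 - <<'E'
from h import *
rep()
plan([0.5671,-0.018,0.11],-109.5)
E
```

```text
t 12.2 p [ 0.567  -0.018   0.1274] yaw -109.51 tilt y [ 0.001 -0.    -1.   ] F [-0.61  0.12 -1.31] M [-0.004  0.023 -0.009] w 0.0133 q [ 0.31  0.27 -0.37  0.   -0.93  0.92]
[-0.001, 0.435, 0.001] [-0.013, -0.002, -0.0]
```

Aligned over the collar. Stepping down slowly.

Request:
{"op": "arm_command", "data": {"series": [[[0, 0.2, 0], [0, 0, 0], 5], [[0, 0.2, 0], [0, 0, 0], 5], [[0, 0, 0], [0, 0, 0], 5]]}}

```text
clock: 12.5
ee_pos: [0.5672, -0.018, 0.1103]
tool_rot: [-0.409, 0.408, -0.577, 0.578]
wrist_force: [0.1, -0.0, -1.4]
grip_width: 0.0132
```

```bash
python3 - <<'E'
from h import *
rep()
plan([0.5671,-0.0182,0.095],-109.5)
E
```

```text
t 12.5 p [ 0.5672 -0.018   0.1103] yaw -109.5 tilt y [ 0.002 -0.    -1.   ] F [ 0.08 -0.02 -1.42] M [0.069 0.097 0.015] w 0.0132 q [ 0.31  0.29 -0.39  0.   -0.89  0.92]
[0.006, 0.383, -0.0] [-0.019, -0.001, -0.005]
```

Request:
{"op": "arm_command", "data": {"series": [[[0, 0.15, 0], [0, 0, 0], 5], [[0, 0.15, 0], [0, 0, 0], 5], [[0, 0, 0], [0, 0, 0], 5]]}}

```text
clock: 12.8
ee_pos: [0.567, -0.018, 0.0969]
tool_rot: [-0.408, 0.408, -0.577, 0.578]
wrist_force: [-0.4, 0.5, -1.9]
grip_width: 0.0129
```

```bash
python3 - <<'E'
from h import *
rep()
plan([0.5671,-0.0182,0.095],-109.5)
E
```

```text
t 12.8 p [ 0.567  -0.018   0.0969] yaw -109.51 tilt y [ 0.001 -0.    -1.   ] F [-0.44  0.51 -1.95] M [ 0.055 -0.015  0.016] w 0.0129 q [ 0.31  0.31 -0.4   0.   -0.86  0.92]
[0.004, 0.048, 0.003] [-0.014, -0.001, -0.001]
```

Request:
{"op": "arm_command", "data": {"series": [[[0, 0.06, 0], [0, 0, 0], 5], [[0, 0.06, 0], [0, 0, 0], 5], [[0, 0.06, 0], [0, 0, 0], 5]]}}

```text
clock: 13.1
ee_pos: [0.5675, -0.018, 0.0949]
tool_rot: [-0.409, 0.408, -0.576, 0.578]
wrist_force: [-10.1, 2.3, 20.5]
grip_width: 0.0128
```

```bash
python3 - <<'E'
from h import *
rep()
E
```

```text
t 13.1 p [ 0.5675 -0.018   0.0949] yaw -109.38 tilt y [ 0.003 -0.002 -1.   ] F [-10.11   2.29  20.46] M [ 0.919  3.688 -0.175] w 0.0128 q [ 0.31  0.31 -0.41  0.   -0.85  0.92]
```

Request:
{"op": "arm_command", "data": {"series": [[[0, -0.01, 0], [0, 0, 0], 5], [[0, 0, 0], [0, 0, 0], 5]]}}

```text
clock: 13.3
ee_pos: [0.568, -0.0178, 0.0968]
tool_rot: [-0.41, 0.407, -0.576, 0.578]
wrist_force: [-0.5, -0.1, -1.6]
grip_width: 0.0131
```

```bash
python3 - <<'E'
from h import *
rep()
f=grab('scene'); cv2.imwrite('pics/s10.png',cv2.resize(f['pixels'][140:220,240:350],None,fx=7,fy=7,interpolation=cv2.INTER_CUBIC))
f=grab('wrist');cv2.imwrite('pics/w11.png',f['pixels']);lidaxis(f,st());rep()
P=cloud(f);s=st();M=rot(s['tool_rot']);Q=(P-np.array(s['ee_pos']))@M
m=(abs(Q[...,1]-.008)<.008)&(np.hypot(Q[...,0],Q[...,2])<.034)&(Q[...,2]>0.0); A=P[m]
print('disc top z',np.percentile(A[:,2],[5,25,50,75,95]))
co=np.linalg.lstsq(np.c_[A[:,:2]-A[:,:2].mean(0),np.ones(len(A))],A[:,2],rcond=None)[0];print('plane',co,len(A))
c=(abs(P[...,2]-.081)<.006)&(np.hypot(P[...,0]-.5665,P[...,1]+.018)<.043)&(np.hypot(P[...,0]-.5665,P[...,1]+.018)>.038);print('collar z',np.percentile(P[c][:,2],[5,50,95]),c.sum())
E
```

```text
t 13.3 p [ 0.568  -0.0178  0.0968] yaw -109.36 tilt y [ 0.005 -0.001 -1.   ] F [-0.52 -0.08 -1.63] M [-0.013 -0.049  0.001] w 0.0131 q [ 0.31  0.31 -0.41  0.   -0.85  0.92]
lid in tool x,z:  (array([0.00043992, 0.00043713]), np.float64(0.0420094866307163)) 320 ymed 0.007288249892289814 z+ edge 0.04250218071005623 x -0.042709645476322826 0.04414966468786404
t 13.4 p [ 0.5678 -0.0178  0.0963] yaw -109.37 tilt y [ 0.005 -0.001 -1.   ] F [ 0.28 -1.19 -1.16] M [-0.03   0.003 -0.017] w 0.0132 q [ 0.31  0.31 -0.41  0.   -0.85  0.92]
disc top z [0.08834569 0.08928735 0.0897286  0.09015094 0.09077236]
plane [-0.02782094  0.00187918  0.08957621] 4266
collar z [0.08104603 0.08202626 0.08303744] 2308
```

View pics/s10.png

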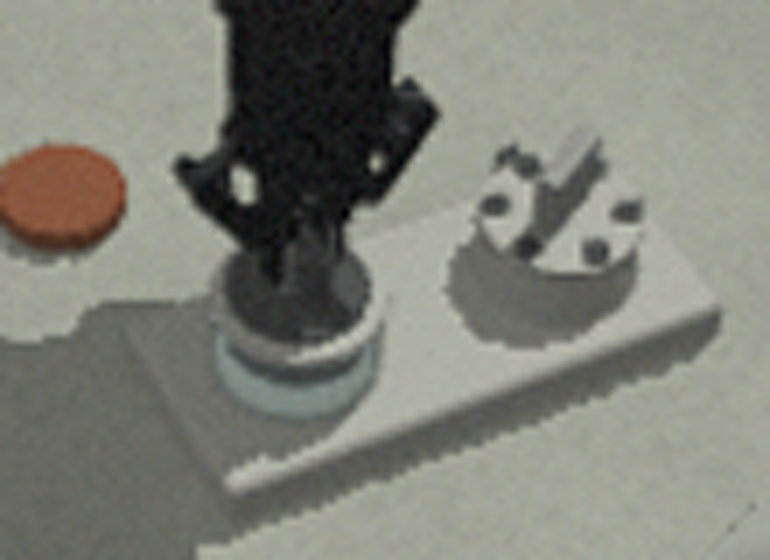

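View pics/w11.png

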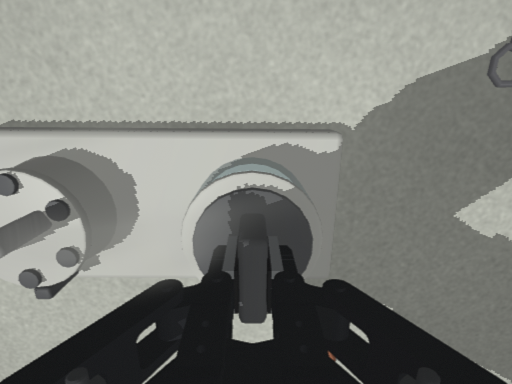

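```bash
python3 - <<'E'
from h import *
plan([0.5673,-0.018,0.0945],-109.4)
E
```

```text
[0.008, 0.045, -0.01] [-0.045, 0.005, -0.004]
```

Request:
{"op": "arm_command", "data": {"series": [[[0, 0.05, 0], [-0.04, 0, -0.02], 5], [[0, 0.03, 0], [0, 0, 0], 5]]}}

```text
clock: 13.6
ee_pos: [0.5678, -0.0179, 0.0949]
tool_rot: [-0.408, 0.41, -0.576, 0.577]
wrist_force: [-9.0, 2.9, 20.6]
grip_width: 0.0131
```

```bash
python3 - <<'E'
from h import *
rep()
E
```

```text
t 13.6 p [ 0.5678 -0.0179  0.0949] yaw -109.33 tilt y [-0.    -0.002 -1.   ] F [-9.03  2.88 20.65] M [ 1.241  3.374 -0.083] w 0.0131 q [ 0.31  0.31 -0.4   0.   -0.86  0.92]
```

Request:
{"op": "arm_command", "data": {"series": [[[0, 0.02, -0.02], [0, 0.5, 0], 5], [[0, 0.02, 0], [0, 0.5, 0], 5]]}}

```text
clock: 13.8
ee_pos: [0.568, -0.0178, 0.095]
tool_rot: [-0.378, 0.378, -0.597, 0.599]
wrist_force: [-4.0, 0.3, 9.0]
grip_width: 0.0129
```

```bash
python3 - <<'E'
from h import *
rep()
E
```

```text
t 13.8 p [ 0.568  -0.0178  0.095 ] yaw -115.39 tilt y [ 0.001 -0.003 -1.   ] F [-3.96  0.3   8.99] M [0.29  1.349 0.189] w 0.0129 q [ 0.32  0.31 -0.4   0.   -0.86  0.81]
```

Request:
{"op": "arm_command", "data": {"series": [[[0, 0.02, -0.02], [0, 0.6, 0], 5], [[0, 0.02, 0], [0, 0.6, 0], 5], [[0, 0.02, -0.01], [0, 0.6, 0], 5], [[0, 0.02, 0], [0, 0.6, 0], 5]]}}

```text
clock: 14.2
ee_pos: [0.5682, -0.0181, 0.095]
tool_rot: [-0.298, 0.298, -0.639, 0.643]
wrist_force: [-5.2, 1.2, 11.4]
grip_width: 0.0129
```

```bash
python3 - <<'E'
from h import *
rep()
f=grab('wrist');cv2.imwrite('pics/w12.png',f['pixels'])
E
```

```text
t 14.2 p [ 0.5682 -0.0181  0.095 ] yaw -130.18 tilt y [ 0.003 -0.005 -1.   ] F [-5.18  1.18 11.37] M [0.677 2.092 0.295] w 0.0129 q [ 0.32  0.31 -0.41  0.01 -0.85  0.55]
```

View pics/w12.png

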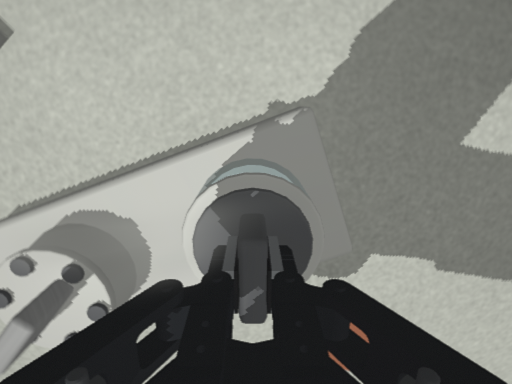

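Request:
{"op": "arm_command", "data": {"series": [[[0, 0.02, -0.01], [0, 0.6, 0], 5], [[0, 0.02, 0], [0, 0.6, 0], 5], [[0, 0.02, -0.01], [0, 0.6, 0], 5], [[0, 0.02, 0], [0, 0.6, 0], 5], [[0, 0.02, 0], [0, 0.6, 0], 5]]}}

```text
clock: 14.75
ee_pos: [0.5675, -0.0187, 0.095]
tool_rot: [-0.19, 0.19, -0.678, 0.684]
wrist_force: [-5.8, 1.6, 12.5]
grip_width: 0.0131
```

```bash
python3 - <<'E'
from h import *
rep()
E
```

```text
t 14.75 p [ 0.5675 -0.0187  0.095 ] yaw -148.82 tilt y [ 0.001 -0.008 -1.   ] F [-5.85  1.59 12.5 ] M [0.962 2.179 0.411] w 0.0131 q [ 0.32  0.31 -0.41  0.01 -0.85  0.22]
```

Request:
{"op": "arm_command", "data": {"series": [[[0, 0.02, 0], [0, 0.45, 0], 5], [[0, 0.02, 0], [0, 0, 0], 5], [[0, 0.02, 0], [0, 0, 0], 5]]}}

```text
clock: 15.05
ee_pos: [0.5674, -0.0187, 0.095]
tool_rot: [-0.173, 0.174, -0.682, 0.689]
wrist_force: [-6.0, 1.6, 10.4]
grip_width: 0.0132
```

```bash
python3 - <<'E'
from h import *
rep()
f=grab('wrist');cv2.imwrite('pics/w13.png',f['pixels'])
P=cloud(f);z=P[...,2]
g=P[(z>.118)&(z<.14)&(np.hypot(P[...,0]-.567,P[...,1]+.018)<.03)];print('handle',len(g),cv2.minAreaRect(g[:,:2].astype(np.float32)) if len(g)>5 else '')
r=np.hypot(P[...,0]-.5665,P[...,1]+.018)
print('disc',np.nanmedian(z[(r<.034)&(abs(z-.088)<.004)]),'collar',np.nanmedian(z[(r>.038)&(r<.043)&(abs(z-.081)<.005)]))
f=grab('scene'); cv2.imwrite('pics/s13.png',cv2.resize(f['pixels'][120:260,150:360],None,fx=3.5,fy=3.5,interpolation=cv2.INTER_CUBIC))
f=grab('top'); cv2.imwrite('pics/t13.png',f['pixels'])
rep()
E
```

```text
t 15.05 p [ 0.5674 -0.0187  0.095 ] yaw -151.65 tilt y [ 0.001 -0.009 -1.   ] F [-5.96  1.61 10.39] M [0.864 1.892 0.155] w 0.0132 q [ 0.32  0.31 -0.41  0.01 -0.85  0.17]
handle 4241 ((0.5715356469154358, -0.020110586658120155), (0.044257450848817825, 0.04551878944039345), 82.39945983886719)
disc 0.08816047640783337 collar 0.0820188379363703
t 15.2 p [ 0.5674 -0.0187  0.095 ] yaw -151.64 tilt y [ 0.001 -0.009 -1.   ] F [-4.95  2.12 11.  ] M [0.863 1.832 0.154] w 0.0131 q [ 0.32  0.31 -0.41  0.01 -0.85  0.17]
```

View pics/w13.png

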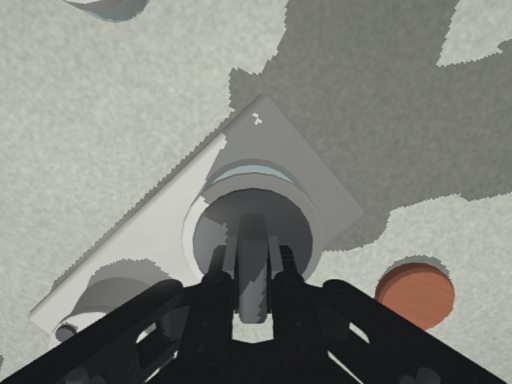

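View pics/s13.png

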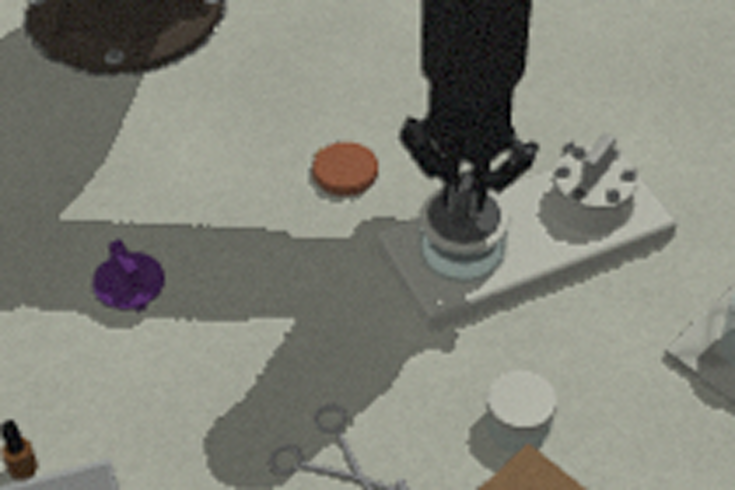

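View pics/t13.png

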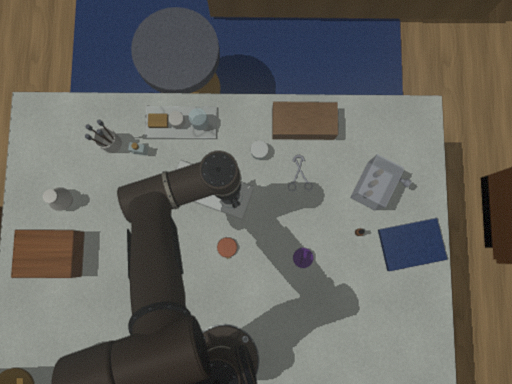

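Request:
{"op": "arm_command", "data": {"series": [[[0, 0.02, 0], [0, 0.17, 0], 5], [[0, 0.02, 0], [0, 0.02, 0], 5], [[0, 0.02, 0], [0, 0.02, 0], 5]]}}

```text
clock: 15.5
ee_pos: [0.5673, -0.0187, 0.095]
tool_rot: [-0.166, 0.167, -0.684, 0.691]
wrist_force: [-5.5, 1.1, 10.3]
grip_width: 0.0127
```

```bash
python3 - <<'E'
from h import *
rep()
f=grab('wrist');P=cloud(f);z=P[...,2]
r=np.hypot(P[...,0]-.5665,P[...,1]+.018)
print('disc',np.nanmedian(z[(r<.034)&(abs(z-.088)<.004)]),'collar',np.nanmedian(z[(r>.038)&(r<.043)&(abs(z-.081)<.005)]))
rep()
E
```

```text
t 15.5 p [ 0.5673 -0.0187  0.095 ] yaw -152.8 tilt y [ 0.001 -0.01  -1.   ] F [-5.52  1.12 10.31] M [0.882 1.865 0.394] w 0.0127 q [ 0.32  0.31 -0.41  0.01 -0.85  0.15]
disc 0.08815855686121585 collar 0.08200170681386297
t 15.55 p [ 0.5673 -0.0187  0.095 ] yaw -152.81 tilt y [ 0.001 -0.01  -1.   ] F [-5.43  1.09 10.21] M [0.862 1.92  0.417] w 0.0135 q [ 0.32  0.31 -0.41  0.01 -0.85  0.15]
```

```bash
python3 - <<'E'
from h import *
from plant import bot
print(bot.hand_in()); rep()
E
```

```text
the job is handed in; nothing more can be done
None
the job is handed in; nothing more can be done
```

I turned the turret one click clockwise, then fitted the grey lid into the collar and twisted it clockwise about halfway. The job was handed in at about 15.6 s, with the arm still gripping the lid's handle and pressing down with about 10 N. I got no verdict back.

- **Turret:** after release the bar's measured direction had moved from 70.5° to 10.5°. That is 60°, one detent.
- **Lid fit:** the disc top measured 6.1 mm above the collar, against 6 mm expected. The arm stopped at the height expected for a fully fitted lid.
- **Twist:** the lid is turned about 43° (0.756 rad) from the slot direction. After the stated 0.1 rad of play, the drive ring should be at roughly 0.65 to 0.70 rad. No click was felt, and the wrist still read a return torque. I could not see the ring itself, so its angle is worked out from the lid.
- **Bystanders:** the last overhead and scene pictures showed the purple look-alike and the other things I could see where they had been. The arm hid part of the overhead view.

**Disagreements:** the overhead camera placed the washer about 3 mm farther out in x than the wrist camera and the contact readings. I used the wrist camera and contact values. The first press on the lid rebounded by about 1.5 mm, so I pressed again and kept a light push down through the twist. A sideways force of about 5 N and a 0.6° tool tilt remained at the end.

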